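# Centre the car chassis on its work stand

## Task

The model-car chassis was put down off-centre on its small work stand and is close to tipping off. With light pushes of the fingertips nudge it until it sits level, centred over the stand's top and square with it; do not lift it off the stand or let it tip. Leave everything else on the bench where it is, and finish clear of the chassis.

Things in the scene. Friction and masses are not known exactly. Their poses are not given: they have to be found in the camera images.
- stand: low work stand, fixed to the bench: grey tray foot 130 x 170 mm, aluminium neck and a small level top with a rubber pad, 60 mm (its x) by 100 mm (its y); the top's edge plate is 64 x 104 mm. Origin on the bench under the centre of the top; the pad's surface is 80 mm above it. y runs along the top's long side.
- chassis: loose model-car chassis, 310 mm long, 164 mm wide, 0.7 to 0.95 kg, flat on the pad, wheels in the air. Origin under the centre of its flat lower plate, within 4 mm of its balance point; y to the nose, roughly along the stand's y. Centred when the origins are over one another, square when the y axes agree. Slides at about 4 to 11 N; tips if the balance point passes the pad's edge.
- left_face (a point): middle of the chassis' left side, 46 mm from its centre line: flat upright side of the battery, 94 mm long, from the underside to 28 mm above it; this point is 14 mm up. The left wheels (60 mm across, axles 112 mm before and behind the centre and 20 mm above the underside, 58 to 82 mm from the centre line) stand at either end.
- right_face (a point): middle of the chassis' right side, 46 mm from its centre line: flat side of the speed controller, 46 mm long, up to 24 mm above the underside (this point is 12 mm up), between the right wheels, which mirror the left ones. The steering servo's side is flush with it nearer the nose, the motor's end nearer the tail.
- nose_face (a point): middle of the flat front of the foam bumper at the chassis' nose, 155 mm from the centre, 100 mm wide, 3 to 27 mm above the underside; this point is 15 mm up. Behind it the tallest parts of the chassis (body posts) rise 70 mm above the underside.
- tail_face (a point): middle of the flat back of the rear bumper at the chassis' tail, 150 mm from the centre, 80 mm wide, 3 to 23 mm above the underside; this point is 13 mm up. Parts before it rise 70 mm above the underside.
- spray_can: spray can, 66 mm across, 190 mm tall; origin under its centre. Bystander, to be left alone.
- oil_a: small white oil bottle, 34 mm across, 92 mm tall; origin under its centre. Bystander, to be left alone.
- oil_b: a second, like white oil bottle, 34 mm across, 92 mm tall; origin under its centre. Bystander, to be left alone.
- spare_wheel: spare wheel lying flat on the bench, 60 mm across, 26 mm thick; origin under its centre. Bystander, to be left alone.
- hex_driver: hex driver lying on the bench, 200 mm long, 18 mm thick; origin between handle and shaft, shaft along its +x. Bystander, to be left alone.
- jar: squat grey jar, 52 mm across, 55 mm tall; origin under its centre. Bystander, to be left alone.
- parts_tray: low open black tray of small parts, 85 x 120 x 22 mm; origin under its centre. Bystander, to be left alone.

How it is judged:
At the end, for the whole second after the job is handed in: The chassis rests level on the stand's pad (within 0.04 rad), at rest, its centre within 8 mm of the stand's centre along and across, and its length within 0.09 rad (5 degrees) of the stand's long side (x of chassis in the frame of stand between -0.008 and 0.008 m and y of chassis in the frame of stand between -0.008 and 0.008 m and z of chassis in the frame of stand between 0.076 and 0.084 m and angle between the y axis of chassis and the y axis of stand, either way round below 0.09 rad and angle between chassis's own z axis and vertical below 0.04 rad and contact force between chassis and stand above 3 N and linear speed of chassis below 0.01 m/s); the robot touches nothing.
It fails at once if the chassis is tipped by more than 0.2 rad (angle between chassis's own z axis and vertical above 0.2 rad).
It fails at once if the chassis is lifted off the stand (contact force between chassis and stand below 0.05 N and z of chassis in the frame of stand above 0.085 m).
It fails at once if the chassis falls from the stand (z of chassis in the frame of stand below 0.06 m).
It fails at once if the chassis is pushed or struck harder than 20 N (contact force between any of the fingers, the arm and chassis above 20 N).
It fails at once if another thing on the bench is moved by more than 25 mm (distance of any of spray_can, oil_a, oil_b, spare_wheel, hex_driver, jar, parts_tray from where it was at the start of the episode above 0.025 m).
It also fails if it takes over 61 s, if anything falls off the work surface, if the arm or the gripper's body presses on something with over 40 N, if the wrist force passes 120 N, or if a joint passes its speed limit or range.

## Robot

A 6-joint arm with a two-finger parallel gripper is mounted at the origin on the work surface. World frame = base frame: x ahead of the robot, y to its left, z up, the work surface at z = 0. Lengths are in m, angles in rad, forces in N, time in s.
With the tool pointing down it reaches from about 0.35 to 0.85 m from the base axis. Payload 8.1 kg.
Tool frame: the origin (TCP) lies on the centre line of the jaws, within the pads' length; the fingertips stand arm.tip_reach ahead of it and the grasp point (between the pads) lies 11 mm behind it (arm.tip_reach is the distance from the TCP to the fingertips, in m); x points along the fingers, y is the direction in which the jaws open and shut, and the axes are right-handed (so a half turn about x gives the same grasp; the last joint's range is limited). The gripper opens to 93 mm and grips with 3 to 60 N. Pads are 15 mm wide; open, the fingers measure 128 mm over their backs; the gripper's body (75 mm by 188 mm) begins 65 mm behind the grasp point.
Start: joints at [1.137, 0.13, 1.488, -0, 1.523, -0.085], TCP at [0.205, 0.564, 0.227] pointing down, gripper open.
Joint ranges: [-2.96, 2.96], [-0.89, 2.26], [0.02, 2.5], [-1.34, 4.48], [0, 2.73], [-2.66, 2.66]. Speed limits (rad/s): [2.39, 2.39, 2.79, 3.14, 3.14, 3.14].

## Interface

Orientations are given as a unit quaternion [w, x, y, z].
In Python, from cell import arm gives the robot as it stands.
- The arm moves only by the tool play_rows, never from a script. Its argument "series" is text: rows parted by semicolons, each of 6 numbers parted by spaces: the shift along the world's x, y, z in mm, then the turn, a rotation vector about the world's x, y, z in rad. In form: dx dy dz rx ry rz; .... A call has exactly 8 rows; each row shifts and turns the pose as measured when the row begins; what a row does not reach is not made up. A row lasts 1/10 s, in which the tool goes at most 50 mm and 8.59 degrees, less where a joint would pass 70% of its speed; a pose out of reach is approached as far as the arm can. A call with a gripper value outside its range is refused whole. "grip" is the closure, from -1 (fully open) to 1 (shut), so that 0 is half open, set as the call begins (left out, the last holds). The fingers move at their own pace and stop on an object; "force" is the grip in N (left out, the last holds). Time passes only in rows, so rows that do not move let the fingers close, or fill a call up. It gives the time, the measured TCP pose, the force and the opening at its end, in the units of the state.
- arm.get_obs(): the state, without advancing time (a new reading comes with each control period).
- arm.snapshot(name): name is "side" or "top"; returns a dict with "image" (420x560x3 uint8, red, green, blue), "camera_matrix" (3x3 intrinsics, pixels), "view" (4x4, takes a point from world to camera coordinates). Camera axes: x right, y down, z forward; pixel columns grow to the right and rows downward; lengths in m; the calibration is good to about 2 mm. A picture is of the moment at which its call begins. There is no depth.
- arm.close_job(): hands the job in, once; it reports no verdict.
The state is a dict: "time_s": time; "joint_positions": joint angles; "joint_velocities": joint speeds; "joint_torque": joint torques, N m; "eef_pos": TCP position; "eef_rot": TCP orientation; "contact_force": force on the tool from outside, world axes, zero at the start; "torque": the same for the moment, N m; "opening": finger opening in m.
Only numpy, scipy, OpenCV 4.12 (cv2) and the standard library are available. Lean on these libraries where they do the work, as an engineer would, in place of code of your own. Each camera call takes 0.05 s, during which the arm holds its last target.

## Working session

There is one attempt and no reset: what is moved stays moved. The work goes in short steps, Python scripts to look and compute and a tool call to move; the robot and the scene stay as the last step left them, time stands still between calls to the robot, and variables do not carry over. Pictures are saved under pics/ and viewed, and the job is handed in when it is done.

Besides the shell and the picture viewer there is one more tool, called after ">>>" as a command line: name --argument value ..., lists and objects as JSON in quotes. play_rows: Moves the arm, as the interface text tells. Its arguments: {"type":"object","properties":{"series":{"type":"string"},"grip":{"type":"number"},"force":{"type":"number"}},"required":["series"]}

```bash
mkdir -p pics; ls; python3 - <<'E'
from cell import arm
import cv2,numpy as np
o=arm.get_obs(); print({k:np.round(v,4).tolist() for k,v in o.items()}, arm.tip_reach)
for n in("side","top"):
    s=arm.snapshot(n); cv2.imwrite(f"pics/{n}0.png",s["image"][:,:,::-1]); print(n,s["camera_matrix"].round(2).tolist(),s["view"].round(4).tolist())
E
```

```text
pics
{'time_s': 0.0, 'joint_positions': [1.1366, 0.1312, 1.4893, 0.0, 1.523, -0.0854], 'joint_velocities': [-0.0003, -0.0015, 0.0011, -0.0017, -0.0021, -0.0001], 'joint_torque': [0.0007, -55.9829, -49.1768, 0.0769, 0.0355, -0.0002], 'eef_pos': [0.2048, 0.5634, 0.2256], 'eef_rot': [0.6962, 0.1221, 0.6966, -0.1233], 'contact_force': [-0.1253, 0.2172, -0.1023], 'torque': [-0.0054, -0.0064, -0.0319], 'opening': 0.0933} 0.008
side [[500.7, 0.0, 293.65], [0.0, 500.7, 207.22], [0.0, 0.0, 1.0]] [[-0.999, -0.0439, -0.0056, 0.561], [-0.026, 0.6829, -0.7301, 0.0736], [0.0359, -0.7292, -0.6834, 1.302], [0.0, 0.0, 0.0, 1.0]]
top [[495.94, 0.0, 278.03], [0.0, 495.94, 208.41], [0.0, 0.0, 1.0]] [[-0.0808, -0.9967, -0.004, 0.0434], [-0.9741, 0.0798, -0.2114, 0.584], [0.211, -0.0132, -0.9774, 1.2682], [0.0, 0.0, 0.0, 1.0]]
```

View pics/side0.png

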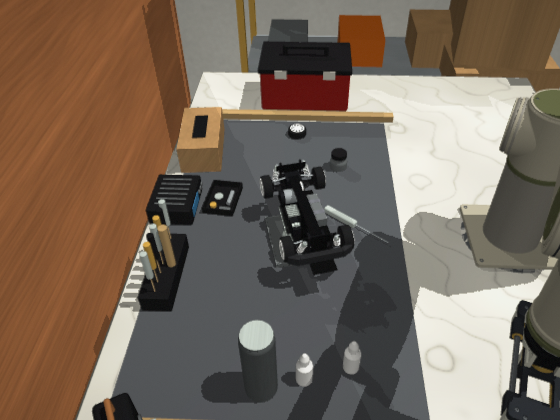

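View pics/top0.png

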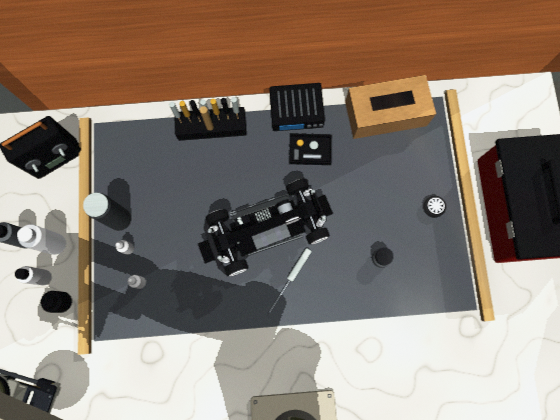

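```bash
python3 - <<'E'
import cv2
a=cv2.imread('pics/top0.png')[120:300,150:390]
cv2.imwrite('pics/top0c.png',cv2.resize(a,None,fx=3.3,fy=3.3,interpolation=cv2.INTER_CUBIC))
a=cv2.imread('pics/side0.png')[130:310,170:410]
cv2.imwrite('pics/side0c.png',cv2.resize(a,None,fx=3.3,fy=3.3,interpolation=cv2.INTER_CUBIC))
E
```

```text
(no output)
```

View pics/side0c.png

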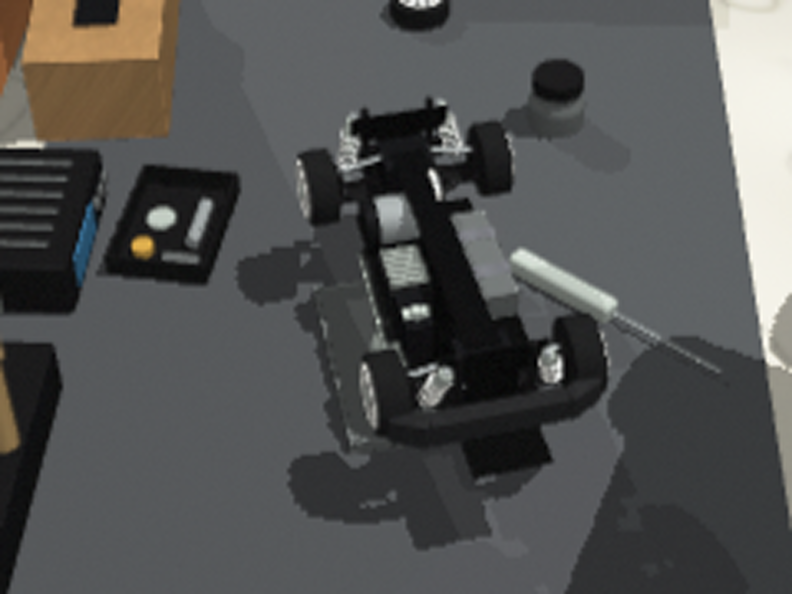

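View pics/top0c.png

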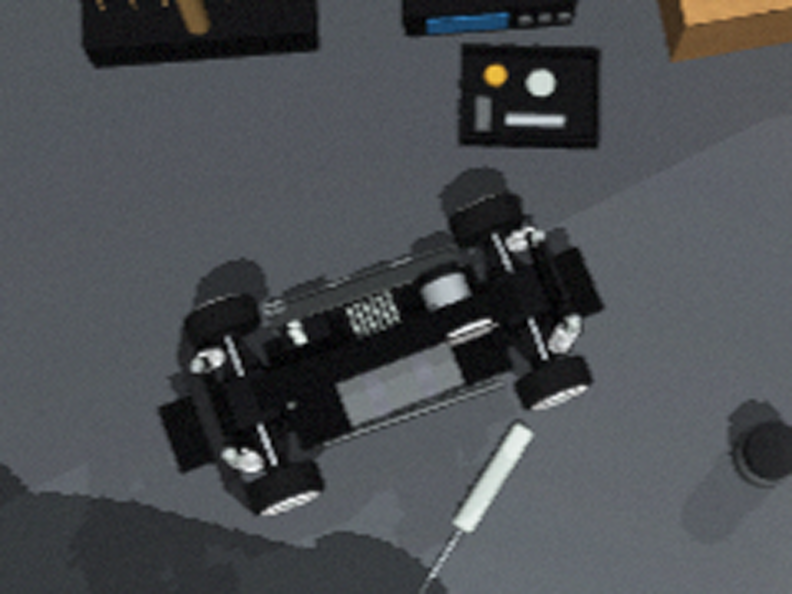

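The nose points left (+y) in the top view, with the battery on the lower (robot) side. The stand's tray foot shows partly under it. I'll enlarge with the contrast raised.

```bash
cat > h.py <<'E'
import cv2,numpy as np
from cell import arm
def crop(img,r0,r1,c0,c1,f,name,gamma=0.5):
    a=img[r0:r1,c0:c1]; a=(255*(a/255.)**gamma).astype(np.uint8)
    a=cv2.resize(a,None,fx=f,fy=f,interpolation=cv2.INTER_CUBIC)
    for c in range((c0+9)//10*10,c1,10):
        x=int((c-c0+.5)*f); cv2.line(a,(x,0),(x,6),(0,255,255),1)
        if c%20==0: cv2.putText(a,str(c),(x-10,18),0,.4,(0,255,255),1)
    for r in range((r0+9)//10*10,r1,10):
        y=int((r-r0+.5)*f); cv2.line(a,(0,y),(6,y),(0,255,255),1)
        if r%20==0: cv2.putText(a,str(r),(8,y+4),0,.4,(0,255,255),1)
    cv2.imwrite(name,a)
CAM={"side":([[500.7,0,293.65],[0,500.7,207.22],[0,0,1]],[[-0.999,-0.0439,-0.0056,0.561],[-0.026,0.6829,-0.7301,0.0736],[0.0359,-0.7292,-0.6834,1.302],[0,0,0,1]]),
"top":([[495.94,0,278.03],[0,495.94,208.41],[0,0,1]],[[-0.0808,-0.9967,-0.004,0.0434],[-0.9741,0.0798,-0.2114,0.584],[0.211,-0.0132,-0.9774,1.2682],[0,0,0,1]])}
def proj(cam,P):
    K,V=map(np.array,CAM[cam]); P=np.atleast_2d(P); q=P@V[:3,:3].T+V[:3,3]; q=q@K.T; return q[:,:2]/q[:,2:]
def back(cam,px,z):
    K,V=map(np.array,CAM[cam]); px=np.atleast_2d(px); d=np.c_[px,np.ones(len(px))]@np.linalg.inv(K).T@V[:3,:3]
    o=-V[:3,:3].T@V[:3,3]; return o+d*((z-o[2])/d[:,2])[:,None]
E
python3 - <<'E'
from h import *
t=cv2.imread('pics/top0.png'); s=cv2.imread('pics/side0.png')
crop(t,165,285,190,340,5.2,'pics/t1.png'); crop(s,150,280,240,370,4.6,'pics/s1.png')
for n in CAM:
    V=np.array(CAM[n][1]); print(n,-V[:3,:3].T@V[:3,3])
E
```

```text
side [0.5156108  0.92378486 0.94666376]
top [0.30479092 0.01339382 1.36316988]
```

View pics/t1.png

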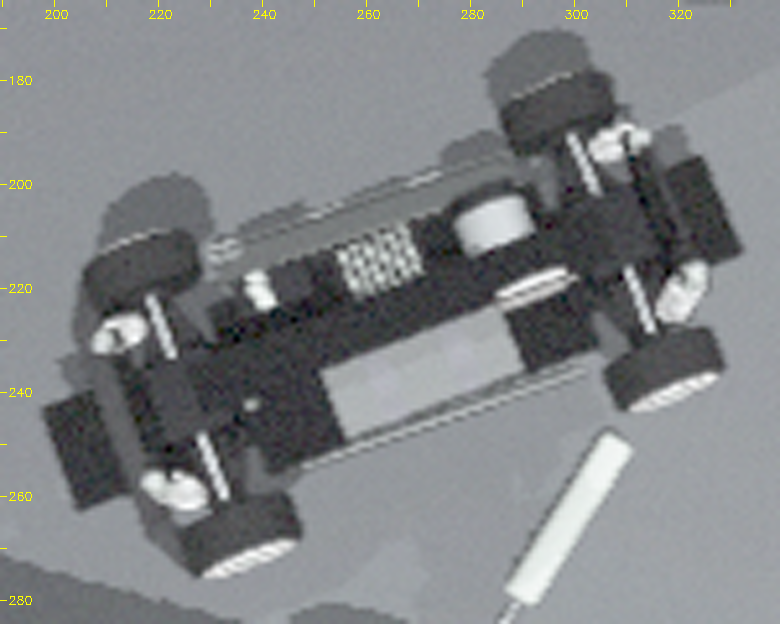

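View pics/s1.png

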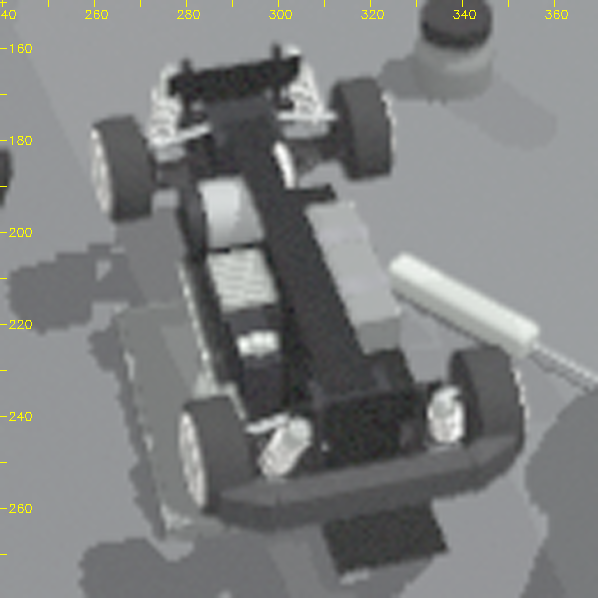

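```bash
cat >> h.py <<'E'
from scipy.optimize import least_squares
from scipy.spatial.transform import Rotation as R
def wheel(sx,sy):
    a=np.linspace(0,2*np.pi,24,endpoint=False); P=[]
    for x in(58,82):
        P.append(np.c_[np.full(24,sx*x),sy*112+30*np.cos(a),20+30*np.sin(a)])
    return np.vstack(P)/1000
W={"FR":wheel(1,1),"FL":wheel(-1,1),"RR":wheel(1,-1),"RL":wheel(-1,-1)}
def pose(p,P):
    return R.from_euler('xyz',[p[4],p[5],p[3]]).apply(P)+p[:3]
def resid(p,meas):
    r=[]
    for cam,d in meas.items():
        for k,b in d.items():
            q=proj(cam,pose(p,W[k])); m=np.r_[q.min(0),q.max(0)]
            r+=list(m-np.array(b))
    return np.array(r)
def fit(meas,flat=False,z=0.08):
    w=1e3 if flat else 20
    f=lambda p:np.r_[resid(p,meas),(p[2]-z)*(1e4 if flat else 100),p[4]*w,p[5]*w]
    s=least_squares(f,[.6,.05,z,.35,0,0],loss='soft_l1'); return s.x,resid(s.x,meas)
E
cat > f0.py <<'E'
from h import *
# bbox xmin ymin xmax ymax
m={"top":{"FR":(205.5,208.5,228,226),"FL":(224,259,247.5,276),"RR":(286,178,308.5,194.5),"RL":(305.5,227.5,329,244)},
"side":{"RR":(259.5,175,273,197.5),"RL":(312,167,325.5,189),"FR":(278.5,236,294,260.5),"FL":(337.5,225,353.5,250)}}
for mm in (m,{"top":m["top"]},{"side":m["side"]}):
  for fl in (True,False):
    p,r=fit(mm,fl); print(fl,p.round(4),np.abs(r).mean().round(2))
    if mm is m: print(r.round(1).reshape(-1,4).tolist())
E
python3 f0.py
```

```text
True [ 0.5339  0.0296  0.08    0.2874  0.     -0.    ] 0.94
[[-1.3, -1.0, 1.1, -0.8], [-1.5, -1.0, 0.4, -0.4], [-1.4, -0.8, 0.7, 0.7], [-1.2, -1.0, 0.4, 0.1], [0.6, -1.3, 1.0, 0.5], [-0.5, -1.6, 1.0, 0.2], [0.4, -1.9, 1.3, 1.5], [-0.8, -1.6, 1.3, 0.7]]
False [ 0.5345  0.0285  0.0765  0.2884 -0.0024 -0.0124] 0.9
[[-0.7, -0.8, 1.7, -0.7], [-0.8, -0.9, 1.0, -0.4], [-1.0, -0.7, 1.0, 0.8], [-0.8, -0.9, 0.7, 0.2], [0.6, -0.8, 0.9, 0.9], [-0.7, -0.6, 0.8, 1.1], [0.4, -1.3, 1.3, 2.0], [-1.1, -0.5, 1.1, 1.6]]
True [ 0.5324  0.0288  0.08    0.2909 -0.     -0.    ] 0.74
False [ 0.5336  0.0288  0.0758  0.2912 -0.0102 -0.0241] 0.68
True [ 0.5354  0.0311  0.08    0.2826  0.     -0.    ] 0.88
False [ 0.5357  0.0263  0.0754  0.2838  0.0013 -0.0064] 0.85
```

```bash
python3 - <<'E'
from h import *
print("top edges z=.01/.02")
for z in(.0,.01,.02):
    u=back("top",[(231,212.5),(272,199)],z); l=back("top",[(248,254),(302,236)],z)
    au=np.arctan2(-(u[0]-u[1])[0],(u[0]-u[1])[1]); al=np.arctan2(-(l[0]-l[1])[0],(l[0]-l[1])[1])
    n=np.array([np.cos(au),np.sin(au)]); print(z,u[:,:2].round(4).tolist(),l[:,:2].round(4).tolist(),au.round(3),al.round(3),((u-l[0])[:,:2]@n).round(4))
p=[.534,.0295,.08,.287,0,0]
pts=np.array([[x,y,z] for y in(155,-150) for x in(-50,50) for z in (0,27)])/1000
for c in CAM: print(c,proj(c,pose(p,pts)).round(1).tolist())
t=cv2.imread('pics/top0.png'); s=cv2.imread('pics/side0.png')
crop(t,190,260,225,310,9,'pics/t2.png',.4); crop(s,195,280,245,350,7.2,'pics/s2.png',.4)
E
```

```text
top edges z=.01/.02
0.0 [[0.5981, 0.1276], [0.6276, 0.0098]] [[0.4776, 0.0879], [0.5155, -0.0651]] 0.245 0.243 [0.1265 0.1265]
0.01 [[0.596, 0.1267], [0.6252, 0.0098]] [[0.4763, 0.0874], [0.5139, -0.0645]] 0.245 0.243 [0.1256 0.1256]
0.02 [[0.5938, 0.1259], [0.6228, 0.0098]] [[0.4751, 0.0868], [0.5124, -0.0639]] 0.245 0.243 [0.1247 0.1247]
side [[342.5, 257.9], [343.3, 249.9], [300.1, 266.1], [300.2, 258.2], [307.7, 175.4], [307.9, 167.6], [271.7, 181.3], [271.3, 173.5]]
top [[217.6, 266.3], [216.3, 265.2], [204.8, 230.6], [203.3, 228.9], [326.9, 224.4], [327.9, 222.5], [312.7, 190.0], [313.4, 187.4]]
```

View pics/t2.png

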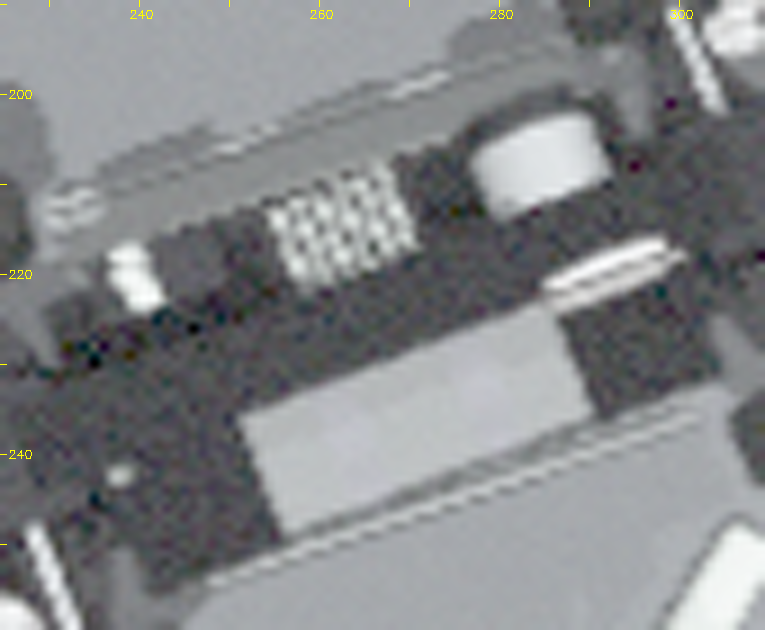

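View pics/s2.png

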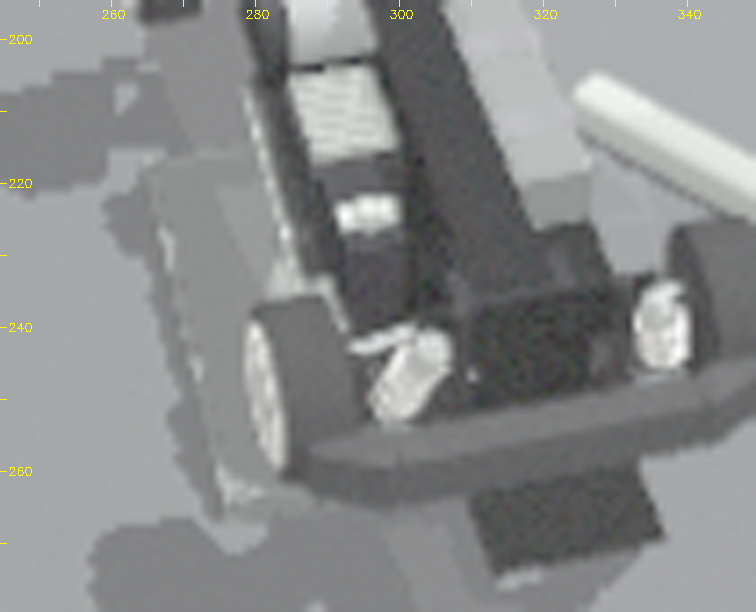

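```bash
python3 - <<'E'
from h import *
print("edgeline",back("side",[(279,207),(288,236)],.075).round(4).tolist(), back("side",[(279,207),(288,236)],.08).round(4).tolist())
for c in [("side",(275,267)),("side",(264.5,217)),("top",(229,213.5)),("top",(287,194)),("top",(246.5,255)),("top",(304,235.5))]:
    print(c,back(c[0],c[1],0.0).round(4).tolist(),back(c[0],c[1],0.012).round(4).tolist())
q=[.5595,.027,0,.244,0,0]
F=np.array([[sx*65,sy*85,z] for z in(0,12) for sx,sy in((1,1),(1,-1),(-1,-1),(-1,1))])/1000
T=np.array([[sx*32,sy*52,z] for z in(70,80) for sx,sy in((1,1),(1,-1),(-1,-1),(-1,1))])/1000
for n in CAM:
    im=cv2.imread(f'pics/{n}0.png'); f=5; im=(255*(im/255.)**.45).astype(np.uint8)
    im=cv2.resize(im,None,fx=f,fy=f,interpolation=cv2.INTER_CUBIC)
    def poly(P,col):
        x=np.int32(np.round((proj(n,P)+.5)*f)); cv2.polylines(im,[x],True,col,1,cv2.LINE_AA)
    for A,cols in((F,((0,0,255),(0,255,255))),(T,((255,0,0),(255,255,0)))):
        poly(pose(q,A[:4]),cols[0]); poly(pose(q,A[4:]),cols[1])
    p=[.534,.0295,.08,.287,0,0]
    for w in W.values():
        h=cv2.convexHull(np.float32(proj(n,pose(p,w))))[:,0]; cv2.polylines(im,[np.int32((h+.5)*f)],True,(0,255,0),1,cv2.LINE_AA)
    r0,c0=((165,190) if n=="top" else (155,235))
    im=im[r0*f:(r0+120)*f,c0*f:(c0+150)*f]; cv2.imwrite(f'pics/ov_{n}.png',im)
E
```

```text
edgeline [[0.5988, -0.0057, 0.075], [0.5705, 0.0952, 0.075]] [[0.5983, -0.0004, 0.08], [0.5702, 0.1, 0.08]]
('side', (275, 267)) [[0.6016, 0.1299, 0.0]] [[0.6005, 0.14, 0.012]]
('side', (264.5, 217)) [[0.6426, -0.0446, 0.0]] [[0.641, -0.0323, 0.012]]
('top', (229, 213.5)) [[0.5957, 0.1333, 0.0]] [[0.5932, 0.1323, 0.012]]
('top', (287, 194)) [[0.6386, -0.0337, 0.0]] [[0.6356, -0.0333, 0.012]]
('top', (246.5, 255)) [[0.4752, 0.0922, 0.0]] [[0.4737, 0.0915, 0.012]]
('top', (304, 235.5)) [[0.5164, -0.0707, 0.0]] [[0.5146, -0.07, 0.012]]
```

View pics/ov_top.png

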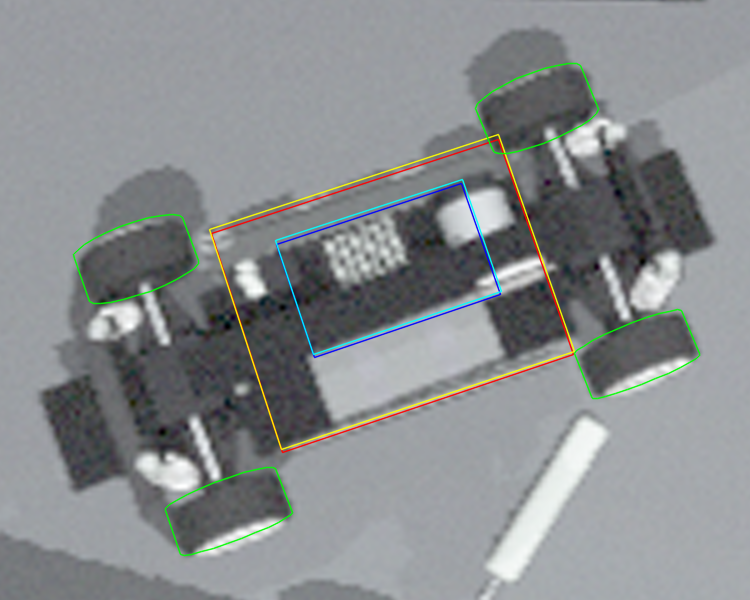

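View pics/ov_side.png

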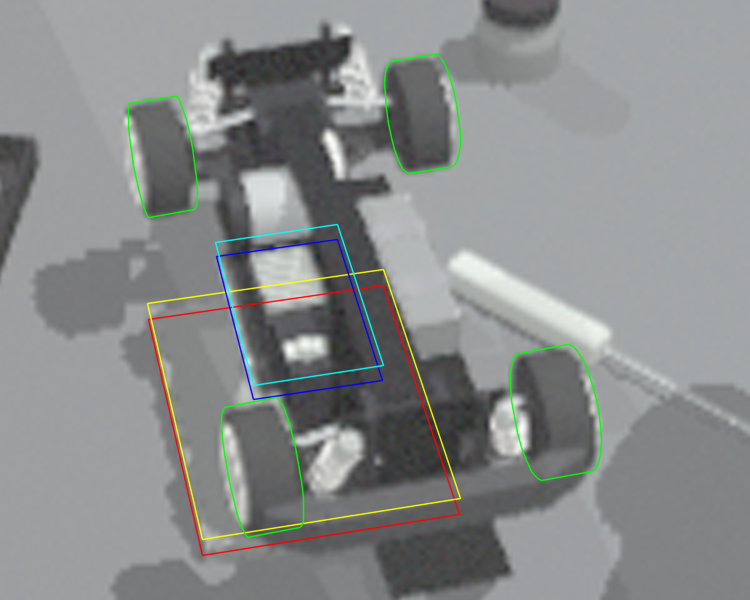

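```bash
python3 - <<'E'
from h import *
def tri(a,b):
    A=[]
    for n,px in(("top",a),("side",b)):
        K,V=map(np.array,CAM[n]); P=K@V[:3]; A+= [px[0]*P[2]-P[0],px[1]*P[2]-P[1]]
    X=cv2.triangulatePoints(*[np.array(CAM[n][0])@np.array(CAM[n][1])[:3] for n in("top","side")],np.float64(a).reshape(2,1),np.float64(b).reshape(2,1)); return (X[:3]/X[3]).ravel()
p=np.array([.534,.0295,.08,.287,0,0]); inv=lambda X:R.from_euler('z',-p[3]).apply(X-p[:3])
for nm,a,b in(("nose R",(197.5,242.5),(314,274)),("nose L",(205,262.5),(336.5,267)),("tail L",(332,213.5),(301,163)),("tail R",(323.5,194.5),(279,168)),("bumpR",(208,240),(296,262)),("bump L",(228,270),(352,248))):
    X=tri(a,b); print(nm,X.round(4),inv(X).round(4), proj("top",X).round(1),proj("side",X).round(1))
t=cv2.imread('pics/top0.png'); s=cv2.imread('pics/side0.png')
crop(t,225,280,190,255,9,'pics/t3.png',.35); crop(s,150,200,255,335,9,'pics/s3.png',.35)
E
```

```text
nose R [0.5074 0.2131 0.0795] [ 0.0265  0.1836 -0.0005] [[197.5 242.8]] [[313.6 273.9]]
nose L [0.4554 0.1952 0.0839] [-0.0285  0.1812  0.0039] [[205.1 262. ]] [[337.1 267.1]]
tail L [ 0.5486 -0.1405  0.1132] [-0.0341 -0.1672  0.0332] [[332. 214.]] [[300.5 162.9]]
tail R [ 0.6047 -0.125   0.106 ] [ 0.0241 -0.1682  0.026 ] [[323.5 194.1]] [[279.4 168.1]]
bumpR [0.5308 0.1838 0.0789] [ 0.0406  0.1489 -0.0011] [[208.3 233.2]] [[303.5 263.6]]
bump L [0.4248 0.138  0.0872] [-0.074   0.135   0.0072] [[227.8 271.9]] [[349.9 247.5]]
```

View pics/t3.png

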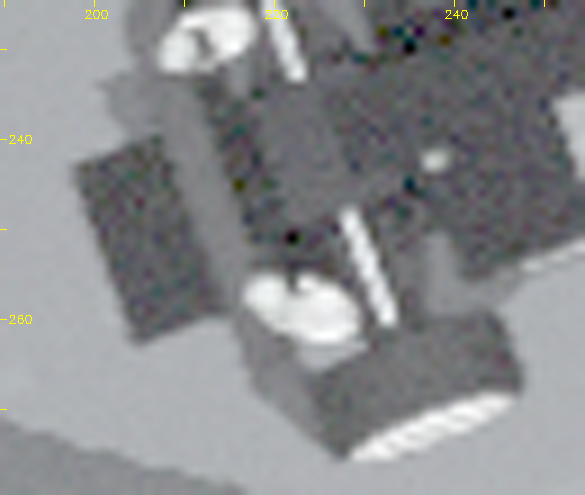

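View pics/s3.png

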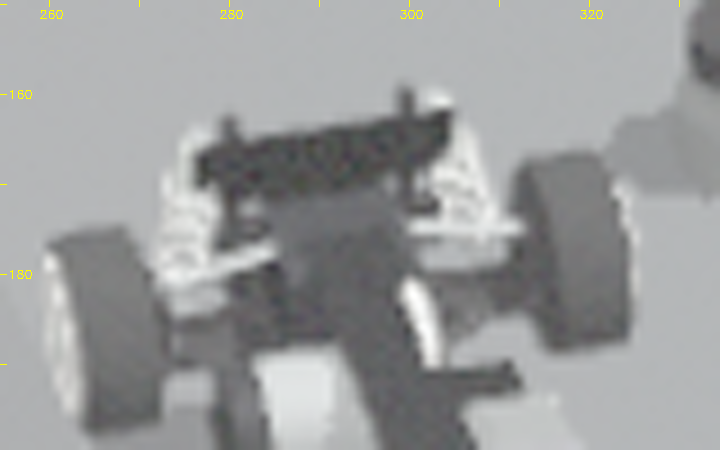

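```bash
cat >> h.py <<'E'
def tool():
    o=arm.get_obs(); q=o["eef_rot"]; r=R.from_quat([q[1],q[2],q[3],q[0]]); return o,r
S=np.array([.5592,.028]); SY=.244
ex=np.array([np.cos(SY),np.sin(SY)]); ey=np.array([-np.sin(SY),np.cos(SY)])
def tostand(xy): d=np.array(xy)[:2]-S; return np.array([d@ex,d@ey])
def fromstand(x,y): return S+x*ex+y*ey
E
python3 - <<'E'
from h import *
o,r=tool(); M=r.as_matrix(); print(M.round(4)); ty=M[:2,1]
print("yaw of tool y vs +y:",np.arctan2(-ty[0],ty[1]), "need",SY)
print("left face",pose([.534,.0295,.08,.287,0,0],np.array([[-.046,0,.014]])), "pre",fromstand(-.024-.046-.026,.0076))
# tilt
print("tool x err", M[:,0])
E
```

```text
[[-7.000e-04  3.418e-01  9.398e-01]
 [-1.500e-03  9.398e-01 -3.418e-01]
 [-1.000e+00 -1.600e-03 -1.000e-04]]
yaw of tool y vs +y: -0.34878361923882345 need 0.244
left face [[0.48988152 0.01647849 0.094     ]] pre [0.46420752 0.01218262]
tool x err [-6.71151946e-04 -1.50712951e-03 -9.99998639e-01]
```

>>> play_rows --series "18 -39 0 0 0 0.08;18 -39 0 0 0 0.08;18 -39 0 0 0 0.08;18 -39 0 0 0 0.08;18 -39 0 0 0 0.08;18 -39 0 0 0 0.08;18 -39 0 0 0 0.08;18 -39 0 0 0 0.03" --grip 0

```text
time_s: 0.9
eef_pos: [0.3473, 0.2421, 0.2197]
eef_rot: [0.699, -0.1, 0.702, 0.094]
contact_force: [0.8, 0.3, 0.2]
opening: 0.0469
```

>>> play_rows --series "13 -33 0 0 0 0;14 -33 0 0 0 0;14 -33 0 0 0 0;14 -33 0 0 0 0;14 -33 0 0 0 0;14 -33 0 0 0 0;14 -20 0 0 0 0;10 -6 0 0 0 0"

```text
time_s: 1.7
eef_pos: [0.4556, 0.0038, 0.2175]
eef_rot: [0.699, -0.099, 0.703, 0.092]
contact_force: [0.2, 0.4, -0.2]
opening: 0.0466
```

```bash
cat > st.py <<'E'
from h import *
o,r=tool(); M=r.as_matrix(); ty=M[:2,1]
print("t",round(o["time_s"],2),"pos",o["eef_pos"],"stand",(tostand(o["eef_pos"])*1e3).round(1),"yaw",np.arctan2(-ty[0],ty[1]).round(4),"toolx",M[:,0].round(4),"F",np.round(o["contact_force"],2),"Fs",(np.array(o["contact_force"][:2])@ex).round(2),(np.array(o["contact_force"][:2])@ey).round(2),"op",round(o["opening"],4))
E
python3 st.py
```

```text
t 1.7 pos [0.45559788 0.00382551 0.21747198] stand [-106.4    1.6] yaw 0.2704 toolx [-0.0044 -0.0099 -0.9999] F [ 0.19  0.45 -0.24] Fs 0.3 0.39 op 0.0466
```

>>> play_rows --series "8 9 0 0.01 -0.004 -0.026;0 0 -20 0 0 0;0 0 -25 0 0 0;0 0 -25 0 0 0;0 0 -20 0 0 0;0 0 -15 0 0 0;0 0 -8 0 0 0;0 0 0 0 0 0"

```text
time_s: 2.5
eef_pos: [0.4638, 0.0169, 0.099]
eef_rot: [0.701, -0.084, 0.703, 0.087]
contact_force: [0.2, 0.3, -0.0]
opening: 0.0467
```

```bash
python3 st.py; python3 - <<'E'
from h import *
for n,b in(("top",(160,290,190,340)),("side",(130,270,230,370))):
    s=arm.snapshot(n)["image"][:,:,::-1]; cv2.imwrite(f'pics/{n}1.png',s); crop(s,*b,4.2,f'pics/{n}1c.png',.5)
E
```

```text
t 2.5 pos [0.46384872 0.01688864 0.09904255] stand [-95.2  12.3] yaw 0.2427 toolx [-0.0033  0.003  -1.    ] F [ 0.25  0.29 -0.02] Fs 0.31 0.22 op 0.0467
```

View pics/side1c.png

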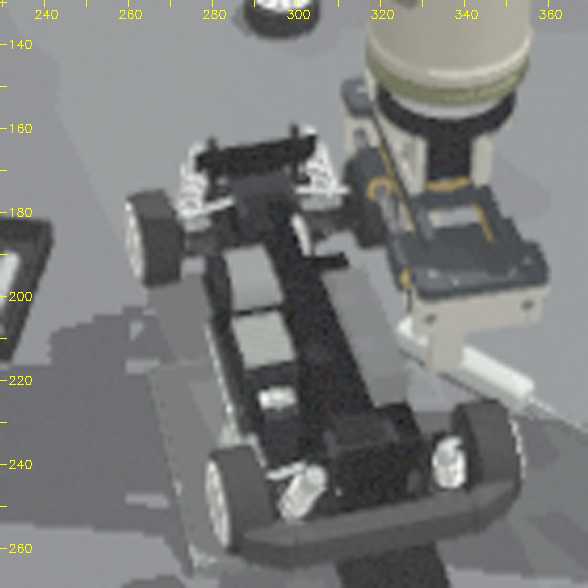

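View pics/top1c.png

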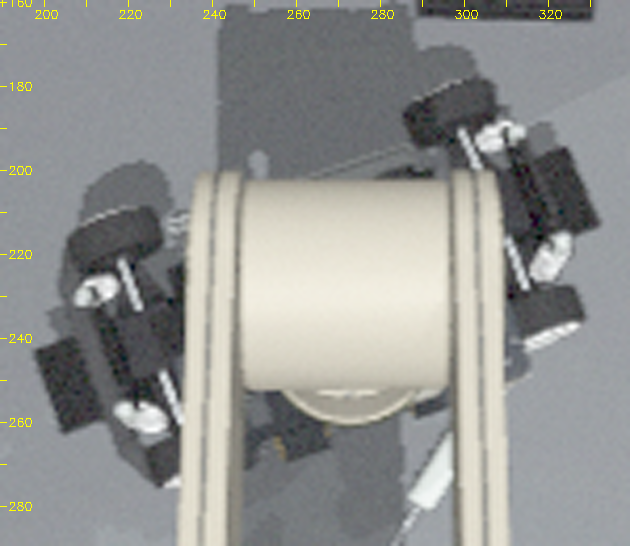

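>>> play_rows --series "5 -2 0 -0.003 -0.003 0;4 -1 0 0 0 0;2 0.5 0 0 0 0;2 0.5 0 0 0 0;1.5 0.4 0 0 0 0;1 0.25 0 0 0 0;1 0.25 0 0 0 0;0 0 0 0 0 0"

```text
time_s: 3.4
eef_pos: [0.4827, 0.0155, 0.1036]
eef_rot: [0.702, -0.086, 0.701, 0.085]
contact_force: [-2.0, 0.6, 1.0]
opening: 0.0468
```

```bash
python3 st.py
```

```text
t 3.4 pos [0.48271944 0.01554647 0.10362298] stand [-77.2   6.4] yaw 0.243 toolx [ 1.4e-03 -6.0e-04 -1.0e+00] F [-2.04  0.61  0.99] Fs -1.83 1.09 op 0.0468
```

>>> play_rows --series "1.2 0.3 -1 0 0 0;1.2 0.3 -1 0 0 0;1.2 0.3 -1 0 0 0;1.2 0.3 0 0 0 0;1.2 0.3 0 0 0 0;1.2 0.3 0 0 0 0;0 0 0 0 0 0;0 0 0 0 0 0"

```text
time_s: 4.2
eef_pos: [0.4861, 0.0162, 0.1006]
eef_rot: [0.699, -0.086, 0.705, 0.085]
contact_force: [-2.9, -1.0, 1.6]
opening: 0.0468
```

```bash
python3 st.py
```

```text
t 4.2 pos [0.48611699 0.01621028 0.10058954] stand [-73.8   6.2] yaw 0.2425 toolx [-0.0087 -0.003  -1.    ] F [-2.91 -0.95  1.61] Fs -3.05 -0.22 op 0.0468
```

>>> play_rows --series "1.5 0.4 0 0.003 -0.005 0;1.5 0.4 0 0 0 0;1.5 0.4 0 0 0 0;1.5 0.4 0 0 0 0;1.5 0.4 0 0 0 0;1.5 0.4 0 0 0 0;0 0 0 0 0 0;0 0 0 0 0 0"

```text
time_s: 5.0
eef_pos: [0.491, 0.0172, 0.1005]
eef_rot: [0.697, -0.086, 0.707, 0.085]
contact_force: [-3.1, -0.5, 2.0]
opening: 0.0461
```

```bash
python3 st.py;python3 - <<'E'
from h import *
for n,b in(("top",(160,290,190,340)),("side",(130,270,230,370))):
    s=arm.snapshot(n)["image"][:,:,::-1]; cv2.imwrite(f'pics/{n}2.png',s); crop(s,*b,4.2,f'pics/{n}2c.png',.5)
E
```

```text
t 5.0 pos [0.49099877 0.01717172 0.10054334] stand [-68.8   6. ] yaw 0.242 toolx [-0.0135 -0.0023 -0.9999] F [-3.08 -0.45  2.  ] Fs -3.1 0.3 op 0.0461
```

View pics/side2c.png

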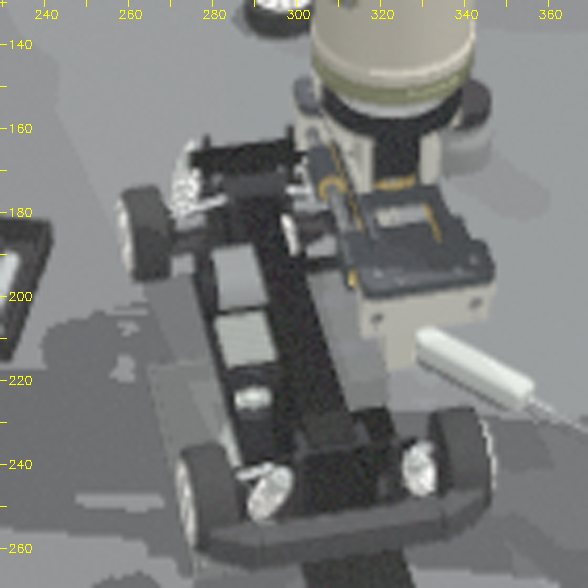

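>>> play_rows --series "1.5 0.4 0 0.001 -0.007 0;1.7 0.4 0 0.001 -0.006 0;1.7 0.4 0 0 -0.001 0;1.7 0.4 0 0 -0.001 0;1.7 0.4 0 0 -0.001 0;1.7 0.4 0 0 -0.001 0;0 0 0 0 0 0;0 0 0 0 0 0"

```text
time_s: 5.9
eef_pos: [0.497, 0.0183, 0.1004]
eef_rot: [0.7, -0.086, 0.704, 0.085]
contact_force: [-4.2, -0.0, 2.2]
opening: 0.0464
```

```bash
python3 st.py
```

```text
t 5.9 pos [0.49698636 0.01830905 0.10038739] stand [-62.7   5.6] yaw 0.2418 toolx [-0.0051 -0.0025 -1.    ] F [-4.21 -0.02  2.16] Fs -4.09 1.0 op 0.0464
```

>>> play_rows --series "1.7 0.4 0 0.001 -0.005 0;1.7 0.4 0 0 -0.003 0;1.7 0.4 0 0 -0.001 0;1.7 0.4 0 0 -0.001 0;1.7 0.4 0 0 -0.001 0;0.8 0.2 0 0 0 0;0 0 0 0 0 0;0 0 0 0 0 0"

```text
time_s: 6.7
eef_pos: [0.5023, 0.0193, 0.1003]
eef_rot: [0.701, -0.086, 0.703, 0.084]
contact_force: [-3.1, -0.1, 2.9]
opening: 0.0464
```

```bash
python3 st.py
```

```text
t 6.7 pos [0.50233071 0.01928838 0.10032311] stand [-57.3   5.3] yaw 0.2418 toolx [-0.0027 -0.0038 -1.    ] F [-3.09 -0.1   2.92] Fs -3.02 0.65 op 0.0464
```

>>> play_rows --series "1.7 0.4 0 0.003 -0.003 0;1.7 0.4 0 0 0 0;1 0.2 0 0 0 0;0 0 0 0 0 0;-8 -2 0 0 0 0;-20 -5 0 0 0 0;-20 -5 10 0 0 0;-10 0 50 0 0 0"

```text
time_s: 7.5
eef_pos: [0.4418, 0.0078, 0.154]
eef_rot: [0.698, -0.085, 0.706, 0.086]
contact_force: [0.7, -0.0, 0.4]
opening: 0.0467
```

```bash
python3 st.py;python3 - <<'E'
from h import *
for n,b in(("top",(160,290,190,340)),("side",(130,270,230,370))):
    s=arm.snapshot(n)["image"][:,:,::-1]; cv2.imwrite(f'pics/{n}3.png',s); crop(s,*b,4.2,f'pics/{n}3c.png',.5)
E
```

```text
t 7.5 pos [0.44182339 0.00777533 0.15403965] stand [-118.8    8.7] yaw 0.2423 toolx [-1.170e-02 -2.000e-04 -9.999e-01] F [ 0.66 -0.03  0.43] Fs 0.64 -0.19 op 0.0467
```

View pics/side3c.png

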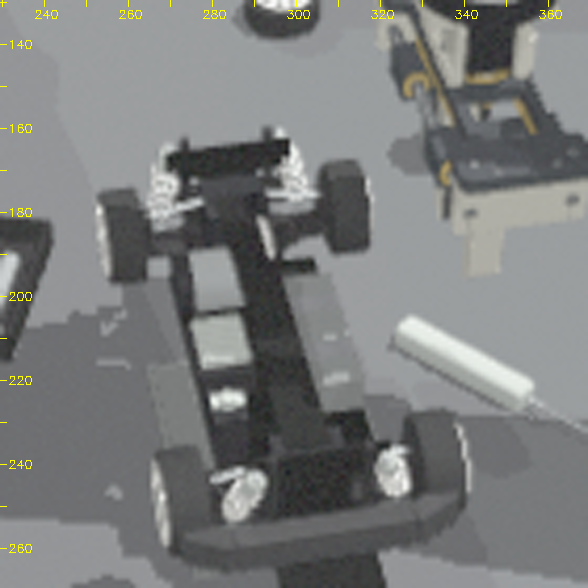

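View pics/top3c.png

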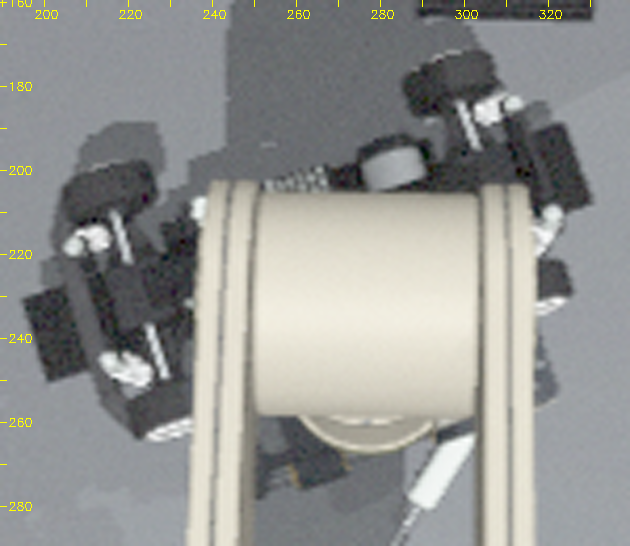

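```bash
cat >> h.py <<'E'
def report(m):
    for mm in ([m]+[{k:m[k]} for k in m]):
        p,r=fit(mm,True); print(list(mm),p.round(4),"stand mm",(tostand(p[:2])*1e3).round(1),"dyaw",(p[3]-SY).round(4),"res",np.abs(r).mean().round(2))
E
python3 - <<'E'
from h import *
report({"top":{"FR":(204.3,196.9,227.6,213),"RR":(285.5,170.9,307.8,187.6)},
"side":{"RR":(252.8,174.3,265.2,196.9),"RL":(305.2,167.1,317.8,189.7),"FR":(265.2,235.9,279.7,261.2),"FL":(325.9,226.9,341.2,251.4)}})
E
```

```text
['top', 'side'] [0.559  0.0331 0.08   0.2346 0.     0.    ] stand mm [1.1 5. ] dyaw -0.0094 res 0.73
['top'] [ 0.5576  0.0327  0.08    0.2323 -0.     -0.    ] stand mm [-0.4  4.9] dyaw -0.0117 res 0.66
['side'] [0.5596 0.0334 0.08   0.2351 0.     0.    ] stand mm [1.7 5.2] dyaw -0.0089 res 0.72
```

```bash
python3 - <<'E'
from h import *
o=arm.get_obs(); print(np.round(o["joint_positions"],3)); print(fromstand(0,.200),fromstand(0,.260), back("top",[(95,205),(124,246),(136,282)],.09).round(3).tolist())
E
```

```text
[-9.700e-02 -2.610e-01  1.975e+00 -1.000e-03  1.419e+00 -1.910e+00]
[0.51088279 0.22207588] [0.49638762 0.28029864] [[0.628, 0.476, 0.09], [0.513, 0.401, 0.09], [0.418, 0.372, 0.09]]
```

>>> play_rows --series "-3 0 25 0 0 0;0 0 30 0 0 0;0 15 20 0 0 0.1;5 25 0 0 0 0.14;5 30 0 0 0 0.14;5 35 0 0 0 0.14;5 35 0 0 0 0.14;5 35 0 0 0 0.14"

```text
time_s: 8.4
eef_pos: [0.4745, 0.1843, 0.2477]
eef_rot: [0.62, -0.359, 0.599, 0.358]
contact_force: [-0.2, 0.0, 0.1]
opening: 0.0465
```

```bash
python3 st.py;python3 -c "
from h import *
print(arm.get_obs()['joint_positions'])"
```

```text
t 8.4 pos [0.47450093 0.1842874  0.2477366 ] stand [-44.4 172.1] yaw 1.0624 toolx [ 0.0258  0.0136 -0.9996] F [-0.19  0.02  0.13] Fs -0.18 0.07 op 0.0465
[ 0.26504371 -0.15574223  1.7339444   0.00638127  1.53488568 -2.36851791]
```

>>> play_rows --series "3 12 0 0 0 -0.14;3 12 0 0 0 -0.14;3 12 0 0 0 -0.14;3 12 0 0 0 -0.14;3 12 0 0 0 -0.14;3 12 0 0 0 -0.14;3 12 0 0 0 -0.14;2 12 0 0 0 -0.14"

```text
time_s: 9.2
eef_pos: [0.4993, 0.2884, 0.2474]
eef_rot: [0.719, 0.024, 0.694, -0.035]
contact_force: [-0.3, 0.3, -0.0]
opening: 0.0463
```

```bash
python3 st.py
```

```text
t 9.2 pos [0.49934163 0.28842996 0.2474372 ] stand [  4.8 267.2] yaw -0.0838 toolx [ 0.0338 -0.0182 -0.9993] F [-0.25  0.3  -0.03] Fs -0.18 0.35 op 0.0463
```

>>> play_rows --series "0 0 0 0 0 -0.14;0 0 0 0 0 -0.14;0 0 0 0 0 -0.14;0 0 0 0 0 -0.14;0 0 0 0 0 -0.14;0 0 0 0 0 -0.14;0 0 0 0 0 -0.14;0 0 0 0 0 -0.14"

```text
time_s: 10.0
eef_pos: [0.5006, 0.291, 0.2465]
eef_rot: [0.583, 0.404, 0.564, -0.423]
contact_force: [-0.6, -0.9, 0.8]
opening: 0.0466
```

```bash
python3 st.py;python3 - <<'E'
from h import *
for n,b in(("top",(160,290,190,340)),("side",(140,280,230,370))):
    s=arm.snapshot(n)["image"][:,:,::-1]; cv2.imwrite(f'pics/{n}4.png',s); crop(s,*b,4.2,f'pics/{n}4c.png',.5)
E
```

```text
t 10.0 pos [0.50057564 0.29095204 0.24654862] stand [  6.6 269.3] yaw -1.2488 toolx [ 0.0057 -0.0374 -0.9993] F [-0.59 -0.93  0.82] Fs -0.79 -0.76 op 0.0466
```

View pics/side4c.png

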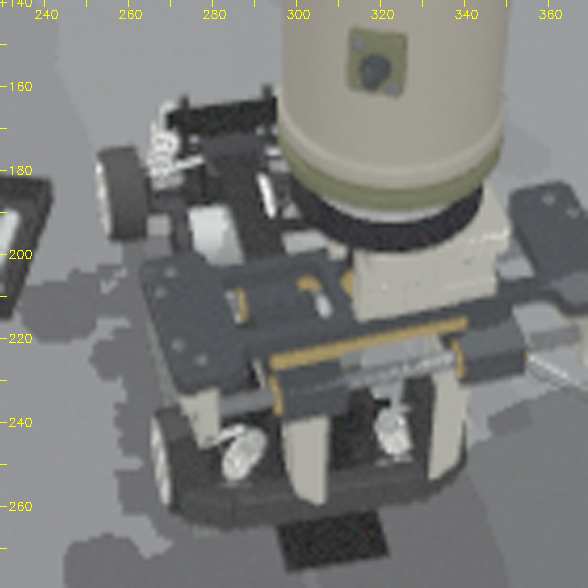

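View pics/top4c.png

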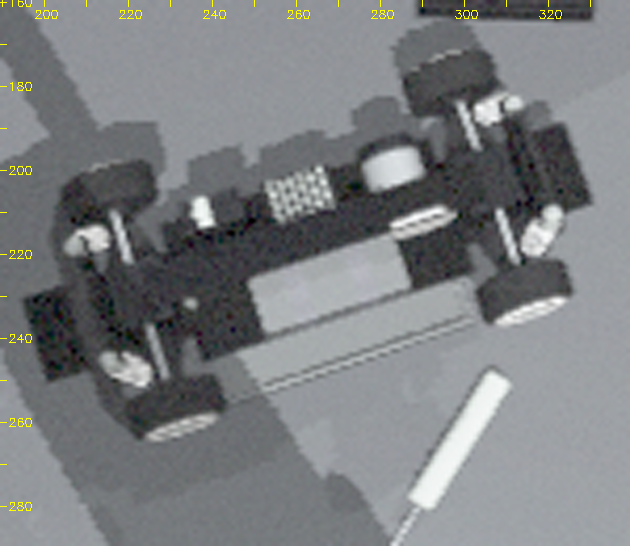

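```bash
python3 - <<'E'
from h import *
f=lambda x0,y0,x1,y1:(190+x0/4.2-.5,160+y0/4.2-.5,190+x1/4.2-.5,160+y1/4.2-.5)
report({"top":{"FR":f(62,160,158,222),"FL":f(125,373,226,443),"RR":f(403,50,497,116),"RL":f(478,257,571,327)}})
t=cv2.imread('pics/top4.png')
crop(t,222,270,235,315,9.5,'pics/t4.png',.45)
p=[.5592,.028,0,SY,0,0]
print(proj("top",pose(p,np.array([[-65,85,0],[-65,-85,0],[-65,85,15],[-65,-85,15]])/1000)).round(1))
E
```

```text
['top'] [ 0.5568  0.0329  0.08    0.2373 -0.     -0.    ] stand mm [-1.1  5.4] dyaw -0.0067 res 0.82
['top'] [ 0.5568  0.0329  0.08    0.2373 -0.     -0.    ] stand mm [-1.1  5.4] dyaw -0.0067 res 0.82
[[245.6 254.9]
 [303.8 235.4]
 [245.2 254.3]
 [304.1 234.6]]
```

View pics/t4.png

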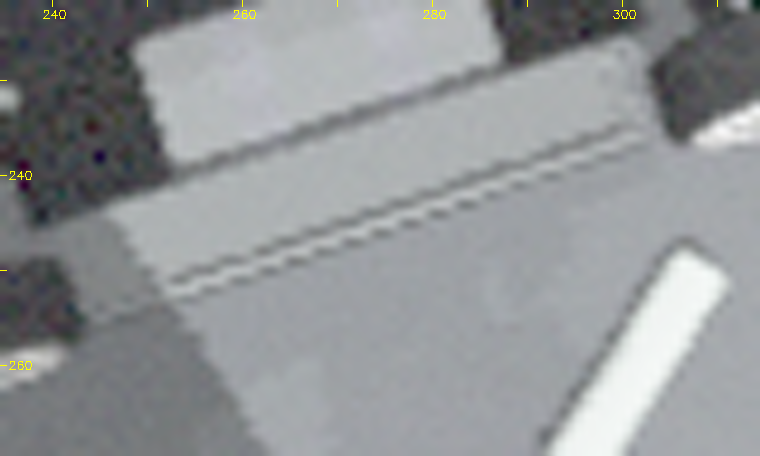

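>>> play_rows --series "3 -20 0 0.02 0.003 -0.04;3 -20 0 0.017 0.003 -0.04;2 -20 -20 0 0 0;0 0 -30 0 0 0;0 0 -30 0 0 0;0 0 -30 0 0 0;0 0 -20 0 0 0;0 0 -8 0 0 0"

```text
time_s: 10.9
eef_pos: [0.5112, 0.229, 0.1074]
eef_rot: [0.568, 0.429, 0.563, -0.42]
contact_force: [-0.7, 0.7, 0.9]
opening: 0.0467
```

```bash
python3 st.py
```

```text
t 10.9 pos [0.51124933 0.2289517  0.10741175] stand [  2.  206.6] yaw -1.2875 toolx [ 0.012   0.0059 -0.9999] F [-0.68  0.66  0.89] Fs -0.5 0.8 op 0.0467
```

>>> play_rows --series "1 -9 -2 -0.006 0.012 -0.042;1 -9 -2 0 0 0;2 -7 -1 0 0 0;1 -4 -0.5 0 0 0;0.5 -2 0 0 0 0;0.25 -1 0 0 0 0;0 0 0 0 0 0;0 0 0 0 0 0"

```text
time_s: 11.7
eef_pos: [0.5205, 0.1942, 0.1061]
eef_rot: [0.558, 0.437, 0.556, -0.434]
contact_force: [-0.3, -0.3, -0.3]
opening: 0.0466
```

```bash
python3 st.py;python3 - <<'E'
from h import *
for n,b in(("side",(140,280,230,370)),):
    s=arm.snapshot(n)["image"][:,:,::-1]; cv2.imwrite(f'pics/{n}5.png',s); crop(s,*b,4.2,f'pics/{n}5c.png',.5)
E
```

```text
t 11.7 pos [0.52047173 0.1941983  0.10607897] stand [  2.6 170.6] yaw -1.3275 toolx [ 5.9e-03  9.0e-04 -1.0e+00] F [-0.28 -0.28 -0.28] Fs -0.34 -0.2 op 0.0466
```

View pics/side5c.png

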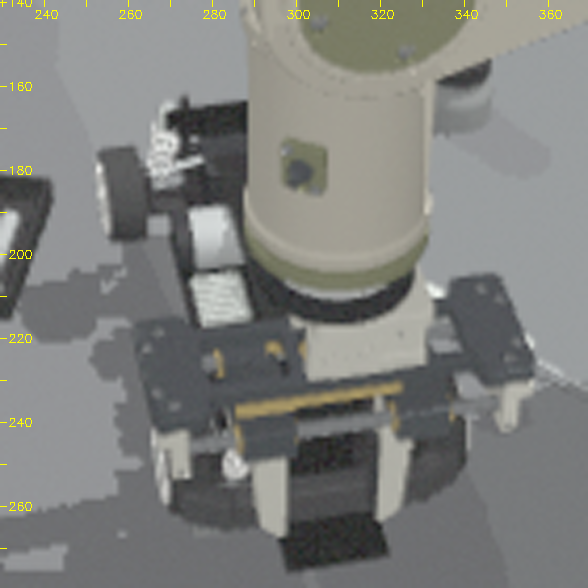

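>>> play_rows --series "0.25 -1 -1 0 0.003 0;0.25 -1 -1 0 0 0;0.25 -1 -1 0 0 0;0.25 -1 0 0 0 0;0.25 -1 0 0 0 0;0 0 0 0 0 0;0 0 0 0 0 0;0 0 0 0 0 0"

```text
time_s: 12.55
eef_pos: [0.5209, 0.1933, 0.1036]
eef_rot: [0.557, 0.437, 0.558, -0.433]
contact_force: [-1.6, 2.5, 1.2]
opening: 0.0465
```

```bash
python3 st.py
```

```text
t 12.55 pos [0.52088443 0.19330047 0.10361372] stand [  2.8 169.7] yaw -1.3251 toolx [ 0.0018  0.0067 -1.    ] F [-1.56  2.5   1.25] Fs -0.91 2.8 op 0.0465
```

>>> play_rows --series "0.4 -1.5 0 -0.007 0.001 0;0.4 -1.5 0 0 0 0;0.4 -1.5 0 0 0 0;0.4 -1.5 0 0 0 0;0.4 -1.5 0 0 0 0;0 0 0 0 0 0;0 0 0 0 0 0;0 0 0 0 0 0"

```text
time_s: 13.35
eef_pos: [0.5224, 0.1875, 0.1035]
eef_rot: [0.557, 0.435, 0.558, -0.434]
contact_force: [-0.5, 2.4, 1.9]
opening: 0.0467
```

```bash
python3 st.py
```

```text
t 13.35 pos [0.52240146 0.18750035 0.10347733] stand [  2.8 163.7] yaw -1.3241 toolx [-4.0e-04  1.8e-03 -1.0e+00] F [-0.51  2.36  1.88] Fs 0.08 2.42 op 0.0467
```

>>> play_rows --series "-1 4 0 0 0 0;-3 12 0 0 0 0;-6 24 0 0 0 0;-6 24 10 0 0 0;-4 10 40 0 0 0;-4 5 40 0 0 0;-30 10 40 0 0 0;-35 15 10 0 0 0"

```text
time_s: 14.15
eef_pos: [0.4301, 0.293, 0.241]
eef_rot: [0.556, 0.433, 0.557, -0.439]
contact_force: [0.5, 1.3, 0.8]
opening: 0.0463
```

>>> play_rows --series "-30 30 0 0 0 0;-30 35 0 0 0 0;-30 35 0 0 0 0;-30 35 0 0 0 0;-20 40 0 0 0 0;-10 40 0 0 0 0;0 0 0 0 0 0;0 0 0 0 0 0"

```text
time_s: 14.95
eef_pos: [0.2669, 0.52, 0.2451]
eef_rot: [0.559, 0.435, 0.556, -0.436]
contact_force: [0.2, -0.7, -0.0]
opening: 0.0465
```

```bash
python3 st.py;python3 - <<'E'
from h import *
for n,b in(("top",(160,290,190,340)),("side",(140,280,230,370))):
    s=arm.snapshot(n)["image"][:,:,::-1]; cv2.imwrite(f'pics/{n}6.png',s); crop(s,*b,4.2,f'pics/{n}6c.png',.5)
E
```

```text
t 14.95 pos [0.26693598 0.52000536 0.24513464] stand [-164.7  548. ] yaw -1.3259 toolx [ 0.0017 -0.0038 -1.    ] F [ 0.16 -0.69 -0.  ] Fs -0.01 -0.71 op 0.0465
```

View pics/side6c.png

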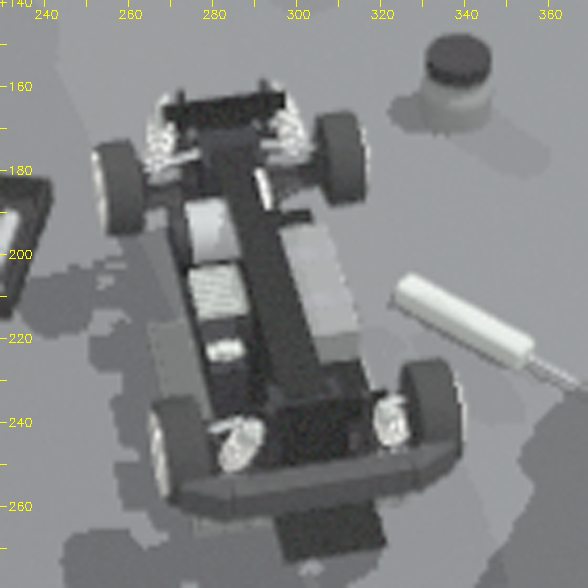

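View pics/top6c.png

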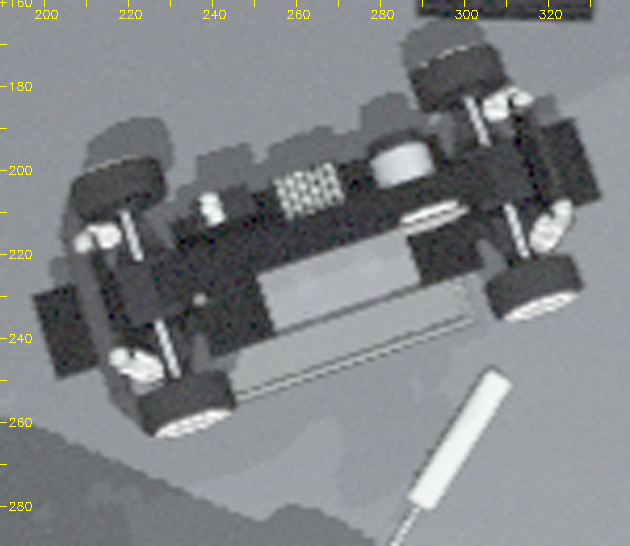

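View pics/top6.png

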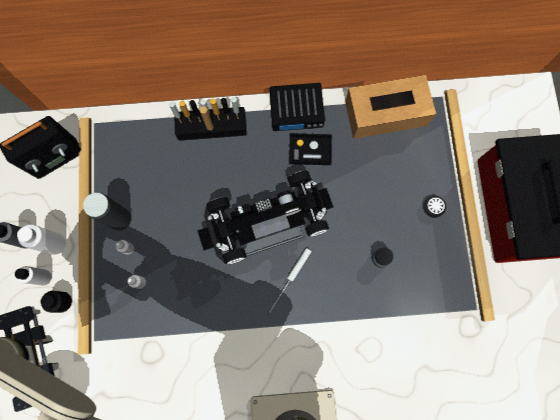

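```bash
python3 - <<'E'
from h import *
f=lambda r0,x0,y0,x1,y1:((190 if r0==160 else 230)+x0/4.2-.5,r0+y0/4.2-.5,(190 if r0==160 else 230)+x1/4.2-.5,r0+y1/4.2-.5)
m={"top":{"FR":f(160,70,158,166,219),"FL":f(160,138,372,235,438),"RR":f(160,407,47,507,113),"RL":f(160,485,253,582,322)},
"side":{"RR":f(140,93,141,146,236),"RL":f(140,312,111,369,204),"FR":f(140,151,396,209,500),"FL":f(140,398,359,465,460)}}
report(m)
p,_=fit(m,True)
q=[*S,0,SY,0,0]
F=np.array([[sx*65,sy*85,z] for z in(0,12) for sx,sy in((1,1),(1,-1),(-1,-1),(-1,1))])/1000
for n in CAM:
    im=cv2.imread(f'pics/{n}6.png'); f=6; im=(255*(im/255.)**.4).astype(np.uint8)
    im=cv2.resize(im,None,fx=f,fy=f,interpolation=cv2.INTER_CUBIC)
    for A,c in((F[:4],(0,0,255)),(F[4:],(0,255,255))):
        cv2.polylines(im,[np.int32(np.round((proj(n,pose(q,A))+.5)*f))],True,c,1,cv2.LINE_AA)
    for w in W.values():
        h=cv2.convexHull(np.float32(proj(n,pose(p,w))))[:,0]; cv2.polylines(im,[np.int32((h+.5)*f)],True,(0,255,0),1,cv2.LINE_AA)
    r0,c0=((170,205) if n=="top" else (178,240))
    im=im[r0*f:(r0+100)*f,c0*f:(c0+130)*f]; cv2.imwrite(f'pics/ov6_{n}.png',im)
E
```

```text
['top', 'side'] [ 0.5607  0.0276  0.08    0.2411  0.     -0.    ] stand mm [ 1.3 -0.7] dyaw -0.0029 res 0.86
['top'] [ 0.5585  0.0276  0.08    0.2427 -0.     -0.    ] stand mm [-0.7 -0.3] dyaw -0.0013 res 0.8
['side'] [ 0.5619  0.0275  0.08    0.2424  0.     -0.    ] stand mm [ 2.4 -1.2] dyaw -0.0016 res 0.69
```

View pics/ov6_top.png

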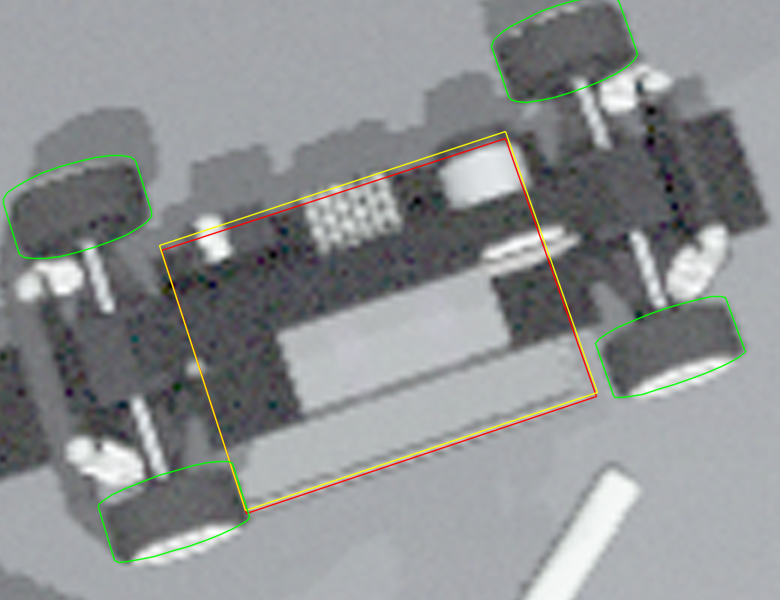

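View pics/ov6_side.png

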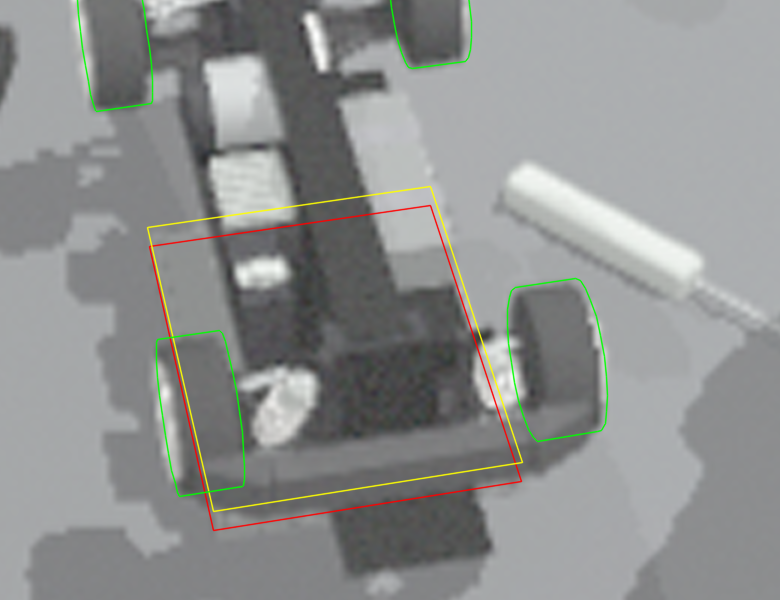

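```bash
python3 -c "
from cell import arm
print(arm.close_job())"
```

```text
the job is handed in; nothing more can be done
None
```

The chassis is now centred over the stand's top and square with it, and the job is handed in at about 15 s on the robot's clock. No verdict was reported.

**What I did:** With the fingers half open, I pushed on the battery side until the chassis had moved about 25 mm across, which also squared it up. I then pushed about 6 mm on the nose bumper to correct it lengthwise. The highest side or end push I read between moves was about 4 N, against the 20 N limit. Afterwards I backed off and moved the arm well away.

**Last checks, fitted to the wheels in each picture:**

| View | Across (mm) | Along (mm) | Angle to stand (rad) |
|---|---|---|---|
| Top and side together | +1.3 | -0.7 | -0.003 |
| Top only | -0.7 | -0.3 | -0.001 |
| Side only | +2.4 | -1.2 | -0.002 |

- **Disagreements:** The two views differ by about 3 mm across, roughly what their 2 mm calibration allows. The fingers met the nose about 2 mm further out than the pictures predicted. The stand's own position along its length is certain to about 2 mm. All of this is within the 8 mm limit.
- **Level:** I didn't measure tilt separately. The wheel outlines match a level chassis to about one pixel in both views.
- **Surroundings:** By eye, the other items on the bench look to be where they started. The arm touches nothing in the last picture.

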